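# Check the glaze scale for binding at its platform corners

### The arm

A 6-joint arm with a two-finger parallel gripper is mounted at the origin on the work surface. World frame = base frame: x ahead of the robot, y to its left, z up, the work surface at z = 0. Lengths are in mm, angles in rad, forces in N, time in s.
With the tool pointing down it reaches from about 275 to 1000 mm from the base axis. Payload 8.4 kg.
Tool frame: the origin (TCP) lies midway between the tips of the shut fingers; the grasp point (between the pads) lies 19 mm behind it; z points along the fingers, y is the line along which they close (so a half turn about z gives the same grasp; the last joint's range is limited). The gripper opens to 85 mm and grips with 20 to 120 N. Pads are 22 mm wide; open, the fingers measure 114 mm over their backs; the gripper's body (76 mm by 85 mm) begins 54 mm behind the grasp point. The pads swing forward as they close: fully open they stand 13 mm farther back than shut.
Start: joints at [-1.129, 0.353, 1.633, -0, 1.155, -0.002], TCP at [268.358, -564.457, 231.281] pointing down, gripper open.
Joint ranges: [-2.63, 2.63], [-0.92, 2.1], [0.06, 2.66], [-1.3, 4.44], [0, 2.69], [-3.02, 3.02]. Speed limits (rad/s): [2.22, 2.22, 2.79, 3.14, 3.14, 3.14].

### API

Orientations are given as [roll, pitch, yaw] about the fixed x, y, z axes, in that order (R = Rz(yaw) Ry(pitch) Rx(roll)).
In Python, from rig import * gives the robot as it stands.
- The arm moves only by the shell command python3 -m jog 'ROWS' [FORCE]. ROWS is JSON, a list of rows, each an object of numbers: "x", "y", "z": the shift along the tool's x, y, z in cm; "spin": the turn about the tool's z in rad; "grip": the closure, from 0 (fully open) to 1 (shut). In form: [{"x": .., "y": .., "z": .., "spin": .., "grip": ..}, ...]. A call has 1 to 20 rows; each row shifts and turns the commanded pose from where the row before left it, along the tool's axes as they then stand; what a row does not reach is not made up. A row lasts 1/12 s, in which the tool goes at most 41.7 mm and 7.16 degrees, less where a joint would pass 70% of its speed; a pose out of reach is approached as far as the arm can. A call with a gripper value outside its range is refused whole. The fingers move at their own pace and stop on an object; FORCE is the grip in N (left out, the last holds). Time passes only in rows, so rows that do not move let the fingers close. It gives the time, the measured TCP pose, the force, the opening and the grip force at its end, in the units of the state.
- sense(): the state, without advancing time (a new reading comes with each control period).
- grab_frame(name): name is "side" or "top" or "wrist"; returns a dict with "pixels" (420x560x3 uint8, blue, green, red), "camera_matrix" (3x3 intrinsics, pixels), "rvec" (rotation vector, rad) and "tvec" (3), from world to camera coordinates, as OpenCV has them; the wrist camera has in their place "T_tool_cam" (4x4, takes a point from camera to tool coordinates, whose origin is the TCP and whose axes are the flange's). Camera axes: x right, y down, z forward; pixel columns grow to the right and rows downward; lengths in mm; the calibration is good to about 2 mm. A picture is of the moment at which its call begins: read the wrist's pose just before it. There is no depth.
- sign_off(): hands the job in; it is judged then, once.
The state is a dict: "clock": time; "qpos": joint angles; "qvel": joint speeds; "joint_efforts": joint torques, N m; "eef_pos": TCP position; "tcp_rot": TCP orientation; "contact_force": force on the tool from outside, world axes, zero at the start; "wrist_torque": the same for the moment, N m; "opening": opening from 0.0 (shut) to 1.0 (fully open); "grasp_force": force on a finger pad.
Only numpy, scipy, OpenCV 4.12 (cv2) and the standard library are available. Lean on these libraries where they do the work, as an engineer would, in place of code of your own. Each camera call takes 0.05 s, during which the arm holds its last target. There are 200 camera calls.

### The job

Before glaze is weighed out, check that the dial scale's platform does not bind: with the fingertips press down on the rubber pad at either of the two platform corners next to the dial until the needle points at the 1 kg mark (the long mark opposite zero), hold it there for a second, and let go so that the needle returns to zero. Then do the same at either of the two corners farthest from the dial. Never push the needle as far as 1.4 kg, do not lift, tip or shove the scale, and leave the things around it where they stand.

Things in the scene. Friction and masses are not known exactly. Their poses are not given: they have to be found in the camera images.
- scale: loose mechanical bench scale: grey wedge-fronted housing 295 x 176 mm, 85 mm high, about 2.5 kg, on four rubber feet. Origin on the table under the centre of the platform; its own x axis points from the platform towards the dial, z up
- platform_top (a point): centre of the top face of the 170 mm square steel platform, 10 mm thick, 125 mm above the table at rest. It stands on a spring over the housing and sinks straight down, level, wherever it is pressed: it starts to give at about 0.8 N and takes a further 9.8 N (1 kg) for 15 mm; it stops at 27 mm and springs back by itself when released
- dial_center (a point): centre of the round white dial, 110 mm across, on the housing's sloping front, 153 mm from the scale's origin along its x, facing up and away from the platform at 35 deg from horizontal. Black marks each 100 g, long at 0, 0.5, 1 and 1.5 kg; zero on the platform side, 1 kg on the outer side. The black needle turns clockwise, one full turn for 2 kg
- pointer (a joint): angle of the needle in rad: 0 = zero mark (platform up), pi (3.14) = 1 kg mark; 0.314 rad per 100 g mark; it follows the platform, pi rad for each 15 mm of sinking
- pad_dial_a: round black rubber anti-slip pad, 30 mm across and 4 mm high, on the scale's steel platform at a corner next to the dial (63 mm along +x and 63 mm along +y of the scale from the platform's centre); origin at the centre of its underside, so the face to press is 4 mm above it (pad top about 129 mm above the table with the platform up). It goes down with the platform
- pad_dial_b: round black rubber anti-slip pad, 30 mm across and 4 mm high, on the scale's steel platform at a corner next to the dial (63 mm along +x and 63 mm along -y of the scale from the platform's centre); origin at the centre of its underside, so the face to press is 4 mm above it (pad top about 129 mm above the table with the platform up). It goes down with the platform
- pad_back_a: round black rubber anti-slip pad, 30 mm across and 4 mm high, on the scale's steel platform at a corner farthest from the dial (63 mm along -x and 63 mm along +y of the scale from the platform's centre); origin at the centre of its underside, so the face to press is 4 mm above it (pad top about 129 mm above the table with the platform up). It goes down with the platform
- pad_back_b: round black rubber anti-slip pad, 30 mm across and 4 mm high, on the scale's steel platform at a corner farthest from the dial (63 mm along -x and 63 mm along -y of the scale from the platform's centre); origin at the centre of its underside, so the face to press is 4 mm above it (pad top about 129 mm above the table with the platform up). It goes down with the platform
- jar: bystander: glaze jar with white cap, 62 mm across, 88 mm high; origin at the centre of its underside
- cup: bystander: terracotta cup, 76 mm across at the rim, 75 mm high; origin at the centre of its underside
- tiles: bystander: two bisque tiles, 100 mm square, lying one on the other, 16 mm high together; origin at the centre of the underside
- brush: bystander: wooden brush 200 mm long lying on the table; origin at the middle of its length, on its underside

How it is judged:
By the outcome, as a careful person would: the job done as asked, in the order asked, and still so for the second after the job is handed in, with the robot touching nothing.
It also fails if it takes over 54 s, if anything falls off the work surface, if the arm or the gripper's body presses on something with over 40 N, if the wrist force passes 120 N, or if a joint passes its speed limit or range.

## Working session

There is one attempt and no reset: what is moved stays moved. The work goes in short steps, Python scripts to look and compute and a shell command to move; the robot and the scene stay as the last step left them, time stands still between calls to the robot, and variables do not carry over. Pictures are saved under pics/ and viewed, at most 10 in all, crops included, and the job is handed in when it is done.

```bash
mkdir -p pics; python3 - <<'E'
from rig import *
import cv2
s=sense();print(s['clock'],s['eef_pos'],s['tcp_rot'],s['contact_force'])
for n in('top','side'):
    cv2.imwrite(f'pics/{n}1.png',grab_frame(n)['pixels'])
E
```

```text
0.0 [ 268.14913873 -564.02163298  230.55668552] [-3.14020589e+00  8.30803693e-06  4.43793051e-01] [-0.25898975  0.09308089  0.18176779]
```

View pics/top1.png

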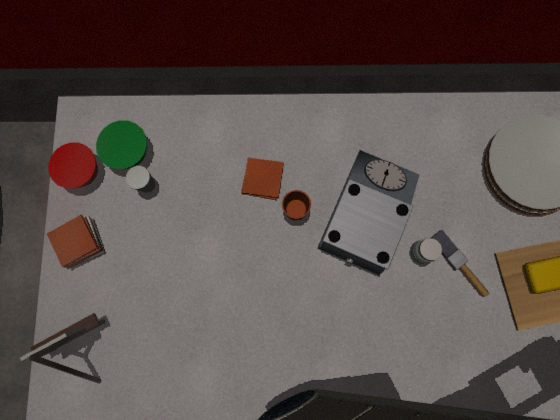

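View pics/side1.png

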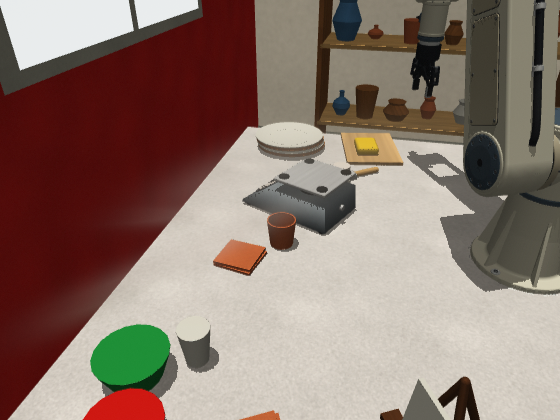

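```bash
cat > h.py <<'E'
from rig import *
import cv2, numpy as np
def cam(n):
    f=grab_frame(n);R=cv2.Rodrigues(np.array(f['rvec'],float))[0]
    return f,R,np.array(f['tvec'],float).ravel()
def ray(f,R,t,uv,z):
    d=R.T@np.linalg.inv(f['camera_matrix'])@[uv[0],uv[1],1];c=-R.T@t
    return c+d*(z-c[2])/d[2]
E
python3 - <<'E'
from h import *
np.set_printoptions(precision=1,suppress=True)
f,R,t=cam('top')
P=[(354,189),(402,210),(334,236),(383,257)]
W=np.array([ray(f,R,t,p,129) for p in P]);print(W);print('c',W.mean(0))
print([np.linalg.norm(W[i]-W[j]) for i,j in((0,1),(2,3),(0,2),(1,3))])
v=W[0]+W[1]-W[2]-W[3];print('axis yaw',np.arctan2(v[1],v[0]))
print(ray(f,R,t,(386,175),60))
cv2.imwrite('pics/c1.png',cv2.resize(f['pixels'][140:285,300:450],None,fx=4,fy=4,interpolation=cv2.INTER_CUBIC))
print(grab_frame('wrist')['T_tool_cam'])
E
```

```text
[[ 636.2  -81.9  129. ]
 [ 583.1 -196.2  129. ]
 [ 520.4  -30.2  129. ]
 [ 469.6 -145.3  129. ]]
c [ 552.3 -113.4  129. ]
[np.float64(126.04645523122994), np.float64(125.86872625615558), np.float64(126.81887584964191), np.float64(124.40202534475765)]
axis yaw -0.42091652592309814
[ 689.2 -176.5   60. ]
[[  -0.    -1.    -0.3   78.8]
 [   1.    -0.     0.     0.7]
 [  -0.    -0.3    1.  -142.3]
 [   0.     0.     0.     1. ]]
```

View pics/c1.png

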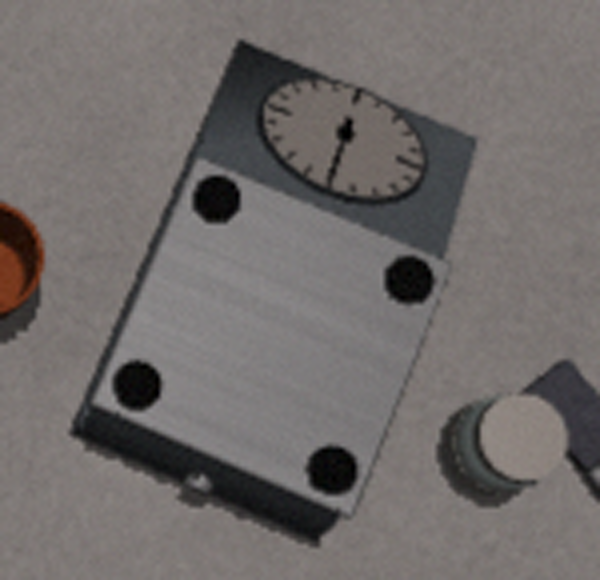

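```bash
python3 -m jog '[{"x":1.5,"y":-0.7,"grip":1},{"x":3.3,"y":-1.46,"grip":1},{"x":3.3,"y":-1.46,"grip":1},{"x":3.3,"y":-1.46,"grip":1},{"x":3.3,"y":-1.46,"grip":1},{"x":3.3,"y":-1.46,"grip":1},{"x":3.3,"y":-1.46,"grip":1},{"x":3.3,"y":-1.46,"grip":1},{"x":3.3,"y":-1.46,"grip":1},{"x":3.3,"y":-1.46,"grip":1},{"x":3.3,"y":-1.46,"grip":1},{"x":3.3,"y":-1.46,"grip":1},{"x":3.3,"y":-1.46,"grip":1},{"x":3,"y":-1.4,"grip":1}]' 20
python3 -m jog '[{"spin":0.12,"z":0.5,"grip":1},{"spin":0.12,"z":0.5,"grip":1},{"spin":0.12,"z":0.5,"grip":1},{"spin":0.12,"z":0.5,"grip":1},{"spin":0.12,"z":0.5,"grip":1},{"spin":0.12,"z":0.5,"grip":1},{"spin":0.12,"z":1,"grip":1},{"z":1,"grip":1},{"grip":1},{"grip":1}]'
cat > meas.py <<'E'
from h import *
import sys
np.set_printoptions(precision=1,suppress=True)
px,py=float(sys.argv[1]),float(sys.argv[2])
s=sense();p=np.array(s['eef_pos']);y=s['tcp_rot'][2];d=np.array([px,py])-p[:2]
print(s['clock'],p,s['tcp_rot'],s['contact_force'],'op',s['opening'])
print('go x,y cm',(d[0]*np.cos(y)+d[1]*np.sin(y))/10,(d[0]*np.sin(y)-d[1]*np.cos(y))/10)
cv2.imwrite(sys.argv[3],grab_frame('wrist')['pixels'])
E
python3 meas.py 583 -196 pics/w1.png
```

```text
0.2 [ 268.2 -564.2  230.8] [-3.1 -0.   0.4] [ 0.4 -0.4 -0.2] op 0.9972367020746912
go x,y cm 44.236213492869844 -19.7357169877341schema error: expected keys x, y, z, spin, grip
schema error: expected keys x, y, z, spin, grip
```

View pics/w1.png

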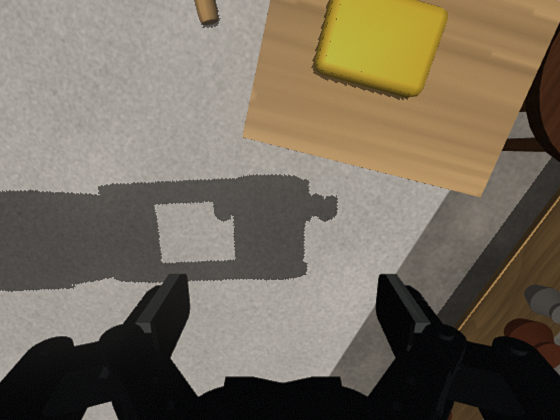

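The jog was refused because every row needs all five keys. The wrist view shows the open fingers at about (165,300) and (400,300), over empty table.

```bash
python3 -m jog '[{"x":1.5,"y":-0.7,"z":0,"spin":0,"grip":1},{"x":3.3,"y":-1.46,"z":0,"spin":0,"grip":1},{"x":3.3,"y":-1.46,"z":0,"spin":0,"grip":1},{"x":3.3,"y":-1.46,"z":0,"spin":0,"grip":1},{"x":3.3,"y":-1.46,"z":0,"spin":0,"grip":1},{"x":3.3,"y":-1.46,"z":0,"spin":0,"grip":1},{"x":3.3,"y":-1.46,"z":0,"spin":0,"grip":1},{"x":3.3,"y":-1.46,"z":0,"spin":0,"grip":1},{"x":3.3,"y":-1.46,"z":0,"spin":0,"grip":1},{"x":3.3,"y":-1.46,"z":0,"spin":0,"grip":1},{"x":3.3,"y":-1.46,"z":0,"spin":0,"grip":1},{"x":3.3,"y":-1.46,"z":0,"spin":0,"grip":1},{"x":3.3,"y":-1.46,"z":0,"spin":0,"grip":1},{"x":3,"y":-1.4,"z":0,"spin":0,"grip":1}]' 20
python3 -m jog '[{"x":0,"y":0,"z":0.5,"spin":0.12,"grip":1},{"x":0,"y":0,"z":0.5,"spin":0.12,"grip":1},{"x":0,"y":0,"z":0.5,"spin":0.12,"grip":1},{"x":0,"y":0,"z":0.5,"spin":0.12,"grip":1},{"x":0,"y":0,"z":0.5,"spin":0.12,"grip":1},{"x":0,"y":0,"z":0.5,"spin":0.12,"grip":1},{"x":0,"y":0,"z":1,"spin":0.12,"grip":1},{"x":0,"y":0,"z":1,"spin":0,"grip":1},{"x":0,"y":0,"z":0,"spin":0,"grip":1},{"x":0,"y":0,"z":0,"spin":0,"grip":1}]'
python3 meas.py 583 -196 pics/w2.png
```

```text
clock: 1.42
eef_pos: [583.5, -195.3, 231.3]
tcp_rot: [-3.141, -0.0, 0.444]
contact_force: [-0.4, -0.9, 0.6]
opening: -0.004
grasp_force: 0.0
clock: 2.25
eef_pos: [581.9, -197.4, 180.6]
tcp_rot: [3.142, 0.002, -0.392]
contact_force: [0.5, -0.5, -0.4]
opening: -0.0
grasp_force: 0.0
2.25 [ 581.9 -197.4  180.6] [ 3.1  0.  -0.4] [ 0.5 -0.5 -0.4] op -0.0004411783029030414
go x,y cm 0.05193252989299672 -0.16893420575418303
```

View pics/w2.png

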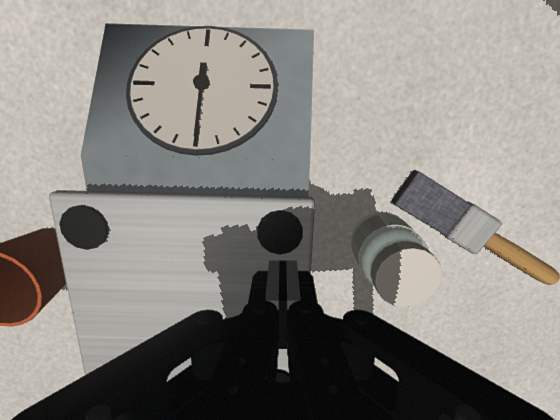

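The wrist view shows the dial with its needle at zero, its centre at (202,82). pad_dial_b is at (280,232), just ahead of the shut tips at (280,265). I'll check the pad's position through the wrist camera.

```bash
cat >> h.py <<'E'
from scipy.spatial.transform import Rotation as Ro
def wray(uv,z):
    s=sense();f=grab_frame('wrist');T=np.array(f['T_tool_cam'])
    R=Ro.from_euler('xyz',s['tcp_rot']).as_matrix();p=np.array(s['eef_pos'])
    c=R@T[:3,3]+p;d=R@T[:3,:3]@np.linalg.inv(f['camera_matrix'])@[uv[0],uv[1],1]
    return c+d*(z-c[2])/d[2]
E
python3 -c "
from h import *
a,b=wray((280,232),129),wray((84,227),129);print(a,b,np.linalg.norm(a-b))"
python3 -m jog '[{"x":0,"y":-0.15,"z":1,"spin":0,"grip":1},{"x":0,"y":0,"z":1,"spin":0,"grip":1},{"x":0,"y":0,"z":1,"spin":0,"grip":1},{"x":0,"y":0,"z":1,"spin":0,"grip":1},{"x":0,"y":0,"z":0,"spin":0,"grip":1},{"x":0,"y":0,"z":0,"spin":0,"grip":1},{"x":0,"y":0,"z":0,"spin":0,"grip":1}]'
```

```text
[ 586.54802823 -198.46286931  129.        ] [637.9368132  -84.29219577 129.        ] 125.20283509705376
clock: 2.98
eef_pos: [583.0, -196.6, 141.2]
tcp_rot: [3.142, 0.0, -0.396]
contact_force: [0.5, -0.5, -0.1]
opening: 0.001
grasp_force: 0.0
```

```bash
python3 -m jog '[{"x":0.2,"y":0,"z":0.3,"spin":0,"grip":1},{"x":0,"y":0,"z":0.3,"spin":0,"grip":1},{"x":0,"y":0,"z":0.3,"spin":0,"grip":1},{"x":0,"y":0,"z":0.2,"spin":0,"grip":1},{"x":0,"y":0,"z":0.2,"spin":0,"grip":1},{"x":0,"y":0,"z":0.2,"spin":0,"grip":1},{"x":0,"y":0,"z":0.2,"spin":0,"grip":1},{"x":0,"y":0,"z":0.2,"spin":0,"grip":1},{"x":0,"y":0,"z":0,"spin":0,"grip":1},{"x":0,"y":0,"z":0,"spin":0,"grip":1},{"x":0,"y":0,"z":0,"spin":0,"grip":1}]'
python3 meas.py 585 -197 pics/w3.png
```

```text
clock: 3.9
eef_pos: [584.8, -197.3, 122.5]
tcp_rot: [-3.142, 0.0, -0.396]
contact_force: [-1.7, 0.5, 4.5]
opening: -0.001
grasp_force: 2.5
3.9 [ 584.8 -197.3  122.5] [-3.1  0.  -0.4] [-1.7  0.5  4.5] op -0.0012050176187943875
go x,y cm 0.012035530413345348 -0.03542263125823141
```

View pics/w3.png

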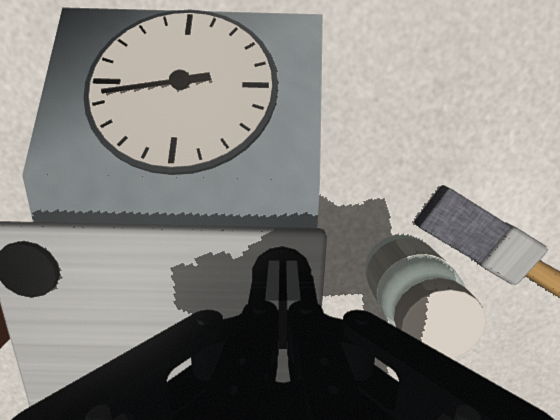

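The needle sits just short of 0.5 kg, at about 0.46 kg, with its tip at (100,91). That leaves about 8 mm to go.

```bash
python3 -m jog '[{"x":0,"y":0,"z":0.2,"spin":0,"grip":1},{"x":0,"y":0,"z":0.2,"spin":0,"grip":1},{"x":0,"y":0,"z":0.2,"spin":0,"grip":1},{"x":0,"y":0,"z":0.1,"spin":0,"grip":1},{"x":0,"y":0,"z":0.1,"spin":0,"grip":1},{"x":0,"y":0,"z":0,"spin":0,"grip":1},{"x":0,"y":0,"z":0,"spin":0,"grip":1},{"x":0,"y":0,"z":0,"spin":0,"grip":1}]'
python3 meas.py 585 -197 pics/w4.png; python3 -c "
import cv2;a=cv2.imread('pics/w4.png')[0:200,40:340];cv2.imwrite('pics/w4c.png',cv2.resize(a,None,fx=2.5,fy=2.5))"
```

```text
clock: 4.62
eef_pos: [584.9, -197.3, 115.1]
tcp_rot: [3.142, -0.0, -0.396]
contact_force: [-3.4, 0.3, 9.7]
opening: 0.004
grasp_force: 4.9
4.6167 [ 584.9 -197.3  115.1] [ 3.1 -0.  -0.4] [-3.4  0.3  9.7] op 0.0035453236218217572
go x,y cm 0.0013050812853730178 -0.03530350271591312
```

View pics/w4c.png

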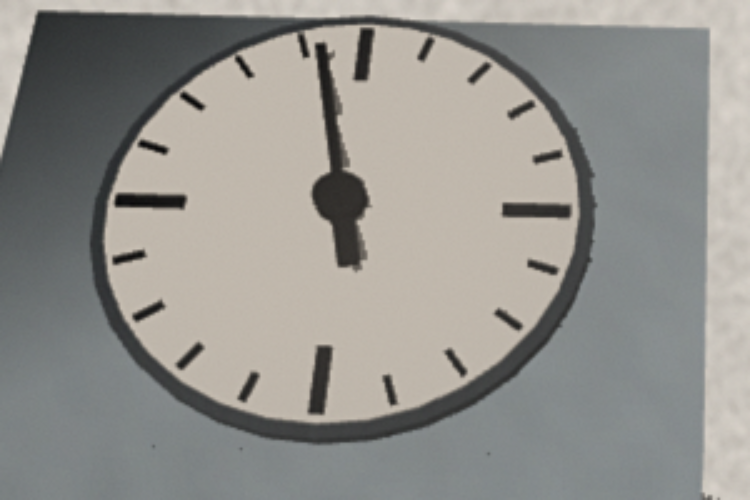

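The needle is at about 0.935 kg, with its tip between the 0.9 and 1.0 marks. I'll press 1 mm more and hold.

```bash
python3 -m jog '[{"x":0,"y":0,"z":0.1,"spin":0,"grip":1},{"x":0,"y":0,"z":0,"spin":0,"grip":1},{"x":0,"y":0,"z":0,"spin":0,"grip":1},{"x":0,"y":0,"z":0,"spin":0,"grip":1}]'
python3 meas.py 585 -197 pics/w5.png; python3 -c "
import cv2;a=cv2.imread('pics/w5.png')[0:200,40:340];cv2.imwrite('pics/w5c.png',cv2.resize(a,None,fx=2.5,fy=2.5))"
```

```text
clock: 5.0
eef_pos: [584.8, -197.3, 114.1]
tcp_rot: [-3.142, -0.0, -0.396]
contact_force: [-4.3, 1.1, 10.5]
opening: -0.0
grasp_force: 5.2
5.0 [ 584.8 -197.3  114.1] [-3.1 -0.  -0.4] [-4.3  1.1 10.5] op -0.0003067075263743105
go x,y cm 0.005448349427225177 -0.03442418001369546
```

View pics/w5c.png

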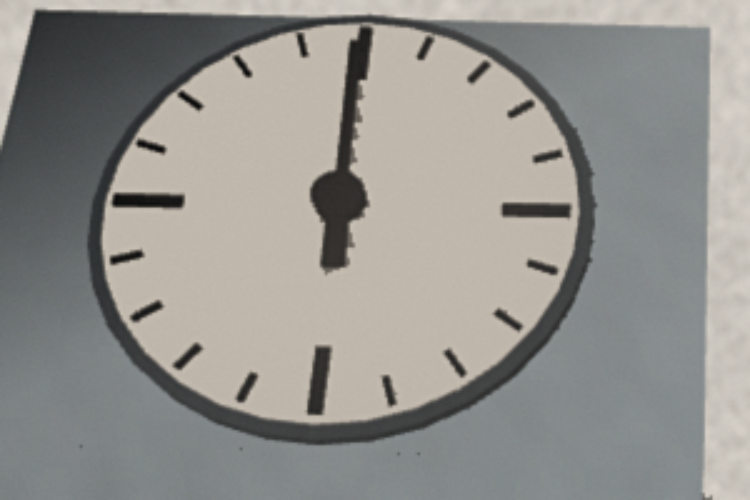

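The needle points at the 1 kg mark, with its tip at (357,45) on the mark. I'll hold for 1.4 s, release, and go to pad_back_b.

```bash
python3 -m jog '[{"x":0,"y":0,"z":0,"spin":0,"grip":1},{"x":0,"y":0,"z":0,"spin":0,"grip":1},{"x":0,"y":0,"z":0,"spin":0,"grip":1},{"x":0,"y":0,"z":0,"spin":0,"grip":1},{"x":0,"y":0,"z":0,"spin":0,"grip":1},{"x":0,"y":0,"z":0,"spin":0,"grip":1},{"x":0,"y":0,"z":0,"spin":0,"grip":1},{"x":0,"y":0,"z":0,"spin":0,"grip":1},{"x":0,"y":0,"z":0,"spin":0,"grip":1},{"x":0,"y":0,"z":0,"spin":0,"grip":1},{"x":0,"y":0,"z":0,"spin":0,"grip":1},{"x":0,"y":0,"z":0,"spin":0,"grip":1},{"x":0,"y":0,"z":0,"spin":0,"grip":1},{"x":0,"y":0,"z":0,"spin":0,"grip":1},{"x":0,"y":0,"z":0,"spin":0,"grip":1},{"x":0,"y":0,"z":0,"spin":0,"grip":1},{"x":0,"y":0,"z":0,"spin":0,"grip":1}]'
python3 -m jog '[{"x":0,"y":0,"z":-0.2,"spin":0,"grip":1},{"x":0,"y":0,"z":-0.3,"spin":0,"grip":1},{"x":0,"y":0,"z":-0.3,"spin":0,"grip":1},{"x":0,"y":0,"z":-0.3,"spin":0,"grip":1},{"x":0,"y":0,"z":-0.3,"spin":0,"grip":1},{"x":0,"y":0,"z":-0.3,"spin":0,"grip":1},{"x":0,"y":0,"z":-0.5,"spin":0,"grip":1},{"x":0,"y":0,"z":-1,"spin":0,"grip":1},{"x":0,"y":0,"z":-1,"spin":0,"grip":1},{"x":0,"y":0,"z":0,"spin":0,"grip":1},{"x":0,"y":0,"z":0,"spin":0,"grip":1},{"x":0,"y":0,"z":0,"spin":0,"grip":1},{"x":0,"y":0,"z":0,"spin":0,"grip":1},{"x":0,"y":0,"z":0,"spin":0,"grip":1},{"x":0,"y":0,"z":0,"spin":0,"grip":1}]'
python3 meas.py 471 -146 pics/w6.png
python3 -m jog '[{"x":-1.5,"y":0,"z":0,"spin":0,"grip":1},{"x":-2.5,"y":0,"z":0,"spin":0,"grip":1},{"x":-2.5,"y":0,"z":0,"spin":0,"grip":1},{"x":-2.5,"y":-0.3,"z":0,"spin":0,"grip":1},{"x":-2,"y":0,"z":0,"spin":0,"grip":1},{"x":-1.5,"y":0,"z":0,"spin":0,"grip":1},{"x":0,"y":0,"z":0,"spin":0,"grip":1},{"x":0,"y":0,"z":0,"spin":0,"grip":1},{"x":0,"y":0,"z":0,"spin":0,"grip":1}]'
python3 meas.py 471 -146 pics/w7.png
python3 -c "
import cv2,numpy as np
a=cv2.imread('pics/w6.png');b=cv2.imread('pics/w7.png');cv2.imwrite('pics/w67.png',cv2.resize(np.hstack([a[:300,40:360],b]),None,fx=.9,fy=.9))"
```

```text
clock: 6.47
eef_pos: [584.8, -197.3, 114.2]
tcp_rot: [3.142, -0.0, -0.396]
contact_force: [-3.9, 2.0, 10.2]
opening: 0.0
grasp_force: 5.2
clock: 7.72
eef_pos: [584.6, -197.2, 154.9]
tcp_rot: [3.142, 0.001, -0.396]
contact_force: [0.0, -0.3, 0.4]
opening: 0.003
grasp_force: 0.0
7.7167 [ 584.6 -197.2  154.9] [ 3.1  0.  -0.4] [ 0.  -0.3  0.4] op 0.0030625346177045073
go x,y cm -12.45373341940411 -0.3426385939147785
clock: 8.52
eef_pos: [471.8, -146.7, 155.6]
tcp_rot: [-3.141, -0.001, -0.396]
contact_force: [1.0, -0.8, 0.5]
opening: 0.001
grasp_force: 0.0
8.5167 [ 471.8 -146.7  155.6] [-3.1 -0.  -0.4] [ 1.  -0.8  0.5] op 0.0013720468278973989
go x,y cm -0.09569856967357249 -0.032590075991365736Traceback (most recent call last):
  File "<string>", line 3, in <module>
    a=cv2.imread('pics/w6.png');b=cv2.imread('pics/w7.png');cv2.imwrite('pics/w67.png',cv2.resize(np.hstack([a[:300,40:360],b]),None,fx=.9,fy=.9))
                                                                                                  ~~~~~~~~~^^^^^^^^^^^^^^^^^^^^
    return _nx.concatenate(arrs, 1, dtype=dtype, casting=casting)
           ~~~~~~~~~~~~~~~^^^^^^^^^^^^^^^^^^^^^^^^^^^^^^^^^^^^^^^
ValueError: all the input array dimensions except for the concatenation axis must match exactly, but along dimension 0, the array at index 0 has size 300 and the array at index 1 has size 420
```

```bash
python3 -c "
import cv2,numpy as np
a=cv2.imread('pics/w6.png');b=cv2.imread('pics/w7.png');cv2.imwrite('pics/w67.png',cv2.resize(np.hstack([a[:,40:340],b]),None,fx=.92,fy=.92))"
```

```text
(no output)
```

View pics/w67.png

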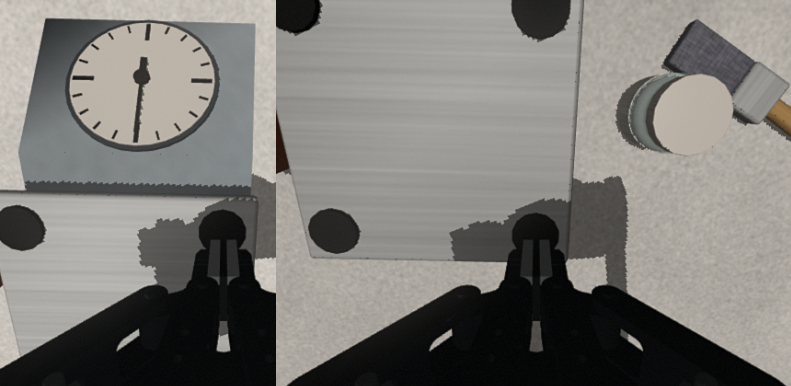

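The needle has returned to zero. pad_back_b sits under the tips, in the same relation as the first pad did. I'll press there, with the target TCP height again about 114.1.

```bash
python3 -m jog '[{"x":0,"y":0,"z":0.7,"spin":0,"grip":1},{"x":0,"y":0,"z":0.7,"spin":0,"grip":1},{"x":0,"y":0,"z":0.4,"spin":0,"grip":1},{"x":0,"y":0,"z":0.2,"spin":0,"grip":1},{"x":0,"y":0,"z":0.2,"spin":0,"grip":1},{"x":0,"y":0,"z":0.2,"spin":0,"grip":1},{"x":0,"y":0,"z":0.2,"spin":0,"grip":1},{"x":0,"y":0,"z":0.2,"spin":0,"grip":1},{"x":0,"y":0,"z":0.2,"spin":0,"grip":1},{"x":0,"y":0,"z":0.2,"spin":0,"grip":1},{"x":0,"y":0,"z":0.2,"spin":0,"grip":1},{"x":0,"y":0,"z":0.2,"spin":0,"grip":1},{"x":0,"y":0,"z":0.2,"spin":0,"grip":1},{"x":0,"y":0,"z":0,"spin":0,"grip":1},{"x":0,"y":0,"z":0,"spin":0,"grip":1},{"x":0,"y":0,"z":0,"spin":0,"grip":1}]'
```

```text
clock: 9.9
eef_pos: [470.8, -146.3, 117.7]
tcp_rot: [-3.142, -0.0, -0.396]
contact_force: [-2.2, 0.0, 8.6]
opening: 0.003
grasp_force: 4.1
```

```bash
python3 -m jog '[{"x":0,"y":0,"z":0.2,"spin":0,"grip":1},{"x":0,"y":0,"z":0.13,"spin":0,"grip":1},{"x":0,"y":0,"z":0,"spin":0,"grip":1},{"x":0,"y":0,"z":0,"spin":0,"grip":1},{"x":0,"y":0,"z":0,"spin":0,"grip":1}]'
python3 - <<'E'
from h import *
a=grab_frame('top')['pixels'][145:225,335:435]; b=grab_frame('wrist')['pixels']
A=cv2.resize(a,None,fx=5,fy=5,interpolation=cv2.INTER_CUBIC)
B=cv2.resize(b,(280,210));C=np.zeros((400,780,3),np.uint8);C[:,:500]=A;C[:210,500:]=B
cv2.imwrite('pics/t2.png',C);print([round(v,1) for v in sense()['eef_pos']],sense()['contact_force'])
E
```

```text
clock: 10.32
eef_pos: [470.8, -146.3, 114.5]
tcp_rot: [-3.142, -0.0, -0.396]
contact_force: [-3.2, 0.3, 9.6]
opening: 0.002
grasp_force: 5.1
[np.float64(470.8), np.float64(-146.3), np.float64(114.5)] [-2.61808435  0.74195779 10.33945454]
```

View pics/t2.png

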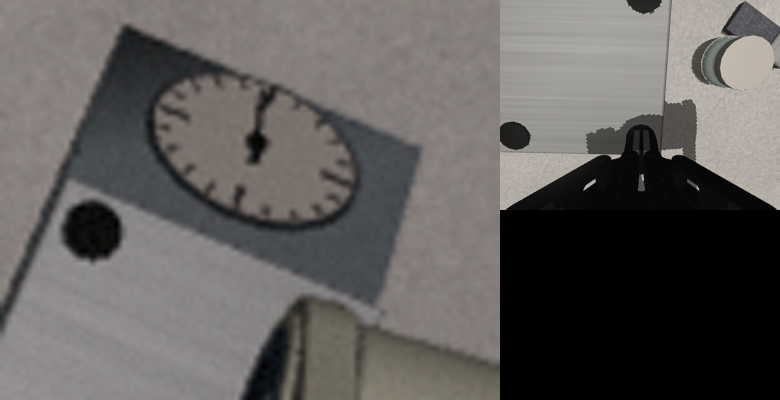

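The top view shows the needle running from (257,143) to (266,92), practically at the 1 kg mark at (269,92). I'll add 0.3 mm to match the first press, hold, release and check the dial again.

```bash
python3 -m jog '[{"x":0,"y":0,"z":0.03,"spin":0,"grip":1},{"x":0,"y":0,"z":0,"spin":0,"grip":1},{"x":0,"y":0,"z":0,"spin":0,"grip":1},{"x":0,"y":0,"z":0,"spin":0,"grip":1},{"x":0,"y":0,"z":0,"spin":0,"grip":1},{"x":0,"y":0,"z":0,"spin":0,"grip":1},{"x":0,"y":0,"z":0,"spin":0,"grip":1},{"x":0,"y":0,"z":0,"spin":0,"grip":1},{"x":0,"y":0,"z":0,"spin":0,"grip":1},{"x":0,"y":0,"z":0,"spin":0,"grip":1},{"x":0,"y":0,"z":0,"spin":0,"grip":1},{"x":0,"y":0,"z":0,"spin":0,"grip":1},{"x":0,"y":0,"z":0,"spin":0,"grip":1},{"x":0,"y":0,"z":0,"spin":0,"grip":1},{"x":0,"y":0,"z":0,"spin":0,"grip":1},{"x":0,"y":0,"z":0,"spin":0,"grip":1},{"x":0,"y":0,"z":0,"spin":0,"grip":1},{"x":0,"y":0,"z":0,"spin":0,"grip":1}]'
python3 -m jog '[{"x":0,"y":0,"z":-0.2,"spin":0,"grip":1},{"x":0,"y":0,"z":-0.3,"spin":0,"grip":1},{"x":0,"y":0,"z":-0.3,"spin":0,"grip":1},{"x":0,"y":0,"z":-0.3,"spin":0,"grip":1},{"x":0,"y":0,"z":-0.3,"spin":0,"grip":1},{"x":0,"y":0,"z":-0.3,"spin":0,"grip":1},{"x":0,"y":0,"z":-0.5,"spin":0,"grip":1},{"x":0,"y":0,"z":-1.5,"spin":0,"grip":1},{"x":0,"y":0,"z":-2,"spin":0,"grip":1},{"x":0,"y":0,"z":-2,"spin":0,"grip":1},{"x":0,"y":0,"z":0,"spin":0,"grip":1},{"x":0,"y":0,"z":0,"spin":0,"grip":1},{"x":0,"y":0,"z":0,"spin":0,"grip":1},{"x":0,"y":0,"z":0,"spin":0,"grip":1},{"x":0,"y":0,"z":0,"spin":0,"grip":1},{"x":0,"y":0,"z":0,"spin":0,"grip":1}]'
python3 - <<'E'
from h import *
a=cv2.imread('pics/top1.png').astype(int);b=grab_frame('top')['pixels'].astype(int)
d=np.abs(a-b).max(2)[155:192,362:410]
print('dial diff vs start: max',d.max(),'px>40:',(d>40).sum())
c=cv2.imread('pics/t2.png')[:400,:500];c=cv2.resize(c,(100,80),interpolation=cv2.INTER_AREA).astype(int)
print('for reference, at 1kg:',(np.abs(a[145:225,335:435]-c).max(2)[10:47,27:75]>40).sum())
E
```

```text
clock: 11.92
eef_pos: [470.8, -146.3, 114.3]
tcp_rot: [-3.142, -0.0, -0.396]
contact_force: [-3.4, 0.0, 10.3]
opening: 0.002
grasp_force: 5.2
clock: 13.25
eef_pos: [470.2, -146.1, 189.9]
tcp_rot: [3.141, 0.001, -0.396]
contact_force: [0.6, 0.1, 0.6]
opening: 0.001
grasp_force: 0.0
dial diff vs start: max 17 px>40: 0
for reference, at 1kg: 34
```

The dial matches its starting picture, so the needle is at zero and the scale has not moved.

```bash
python3 -c "from rig import *; print(sign_off())"
```

```text
the job is handed in; nothing more can be done
None
```

I pressed pad_dial_b and then pad_back_b to the 1 kg mark, held each for over a second and let go; the needle returned to zero both times, the scale stayed where it stood, and the job is handed in.

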